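Slide the reagent bottle home into the empty dock bay

TASK

Slide the tall reagent bottle that stands alone in front of the bottle dock across the bench into the dock's empty bay until it stands against the back stop. Push it with the fingertips low on its body so that it stays upright; do not lift or tip it, and leave the parked bottle and everything else on the bench where it is.

Things in the scene. Friction and masses are not known exactly. Their poses are not given: they have to be found in the camera images.
- bottle: the bottle to slide: white plastic, round, 60 mm diameter straight up to 150 mm, then a shoulder and grey cap, 215 mm tall, 0.3 to 0.56 kg, alone on the open bench on the robot's side of the dock. Origin: centre of its underside; z up. Pushed below about 35 mm above the bench it slides (1.5 to 4 N); pushed much higher it tips over.
- dock: fixed dock, beige console, black guides, 196 mm wide, open to the robot. Origin on the bench midway between its 2 bays; +x points into the bays, square to the back stop (console face at x = 30.5 mm, 50 mm high, console ends at x = 126). Seats at x = 0, y = +52 and -52 mm. Bays 68 mm wide between guides 40 mm high with round noses reaching to x = -8 (outer), -6 (middle, 36 mm thick).
- bay_seat (a point): centre of the EMPTY bay's seat, on the bench, marked by a thin round dark pad (54 mm, flush): where the centre of the bottle's underside lies when it is fully home. Axes as the dock's: +x into the bay.
- parked_mid (a point): identical reagent bottle (60 mm diameter, 215 mm tall) already parked in the dock's other bay; point half-way up, 107.5 mm above its underside
- timer_mid (a point): flat grey bench timer, 85 x 60 x 22 mm; point at its centre
- tube_rack_mid (a point): low yellowish tube rack, 85 x 124 x 28 mm; point at its centre
- jar_mid (a point): small amber jar with black cap, 48 mm diameter, 60 mm tall; point at its centre
- tip_box_mid (a point): box of pipette tips, black with clear lid, 87 x 127 x 79 mm; point about its centre
- measuring_cylinder_mid (a point): slim clear measuring cylinder, 28 mm diameter on a 68 mm round foot, 220 mm tall; point half-way up
- beaker_mid (a point): glass beaker, 70 mm across the rim, 85 mm tall; point half-way up

How it is judged:
By the outcome, as a careful person would: the job done as asked, in the order asked, and still so for the second after the job is handed in, with the robot touching nothing.
It also fails if it takes over 72 s, if anything falls off the work surface, if the arm or the gripper's body presses on something with over 40 N, if the wrist force passes 120 N, or if a joint passes its speed limit or range.

ROBOT

A 7-joint arm with a two-finger parallel gripper is mounted at the origin on the work surface. World frame = base frame: x ahead of the robot, y to its left, z up, the work surface at z = 0. Lengths are in m, angles in rad, forces in N, time in s.
With the tool pointing down it reaches from about 0.4 to 0.875 m from the base axis. Payload 19.3 kg.
Tool frame: the origin (TCP) lies at the very end of the fingers, on their centre line; the grasp point (between the pads) lies 19 mm behind it; z points along the fingers, y is the direction in which the jaws open and shut (so a half turn about z gives the same grasp; the last joint's range is limited). The gripper opens to 85 mm and grips with 20 to 120 N. Pads are 22 mm wide; open, the fingers measure 114 mm over their backs; the gripper's body (76 mm by 85 mm) begins 54 mm behind the grasp point. The pads swing forward as they close: fully open they stand 13 mm farther back than shut.
Start: joints at [1.208, 0.521, -0.036, 1.599, 0.021, 1.021, -0.113], TCP at [0.18, -0.598, 0.231] pointing down, gripper open.
Joint ranges: [-2.91, 2.91], [-0.3, 2.13], [-1.5, 1.42], [0.17, 2.43], [-1.26, 4.41], [0.16, 1.93], [-2.52, 2.52]. Speed limits (rad/s): [1.89, 1.89, 2.39, 2.39, 3.01, 3.01, 3.01].

INTERFACE

Orientations are given as [roll, pitch, yaw] about the fixed x, y, z axes, in that order (R = Rz(yaw) Ry(pitch) Rx(roll)).
In Python, from workcell import bot gives the robot as it stands.
- The arm moves only by the tool apply_moves, never from a script. Its argument "commands" is a list of rows, each an object with "travel": the shift along the tool's x, y, z in m, a list of three; "twist": the turn, a rotation vector about the tool's x, y, z in degrees, a list of three; "claw": the finger opening in m, from 0 to 0.0854. A call has 1 to 10 rows; each row is the pose to reach, as a shift and turn from the pose commanded when the call began, along the tool's axes at that moment; what a row does not reach only later rows make up. A row lasts 1/10 s, in which the tool goes at most 50 mm and 8.59 degrees, less where a joint would pass 70% of its speed; a pose out of reach is approached as far as the arm can. A call with a gripper value outside its range is refused whole. The fingers move at their own pace and stop on an object; "force" is the grip in N (left out, the last holds). Time passes only in rows, so rows that repeat a pose let the fingers close. It gives the time, the measured TCP pose, the force and the opening at its end, in the units of the state.
- bot.observe(): the state, without advancing time (a new reading comes with each control period).
- bot.grab_frame(name): name is "side" or "top"; returns a dict with "frame" (384x512x3 uint8, blue, green, red), "fx", "fy", "cx", "cy" (pixels), "pose" (4x4, takes a point from camera to world coordinates). Camera axes: x right, y up, looking along -z (the intrinsics and any distortion apply to the point x, -y, -z); pixel columns grow to the right and rows downward; lengths in m; the calibration is good to about 2 mm. A picture is of the moment at which its call begins. There is no depth.
- bot.job_done(): hands the job in, once; it reports no verdict.
The state is a dict: "clock": time; "qpos": joint angles; "qd": joint speeds; "joint_efforts": joint torques, N m; "position": TCP position; "tool_rot": TCP orientation; "force": force on the tool from outside, world axes, zero at the start; "moment": the same for the moment, N m; "grip_width": finger opening in m.
Only numpy, scipy, OpenCV 4.12 (cv2) and the standard library are available. Lean on these libraries where they do the work, as an engineer would, in place of code of your own. Each camera call takes 0.05 s, during which the arm holds its last target.

## Working session

There is one attempt and no reset: what is moved stays moved. The work goes in short steps, Python scripts to look and compute and a tool call to move; the robot and the scene stay as the last step left them, time stands still between calls to the robot, and variables do not carry over. Pictures are saved under pics/ and viewed, and the job is handed in when it is done.

Besides the shell and the picture viewer there is one more tool, called as name([rows], argument=value, ...), one row to a line, values as JSON. apply_moves: Moves the arm, as the interface text tells. Its arguments: {"type":"object","properties":{"commands":{"type":"array"},"force":{"type":"number"}},"required":["commands"]}

```bash
mkdir -p pics; ls
python3 - <<'E'
from workcell import bot
import cv2
s=bot.observe(); print({k:s[k] for k in ('clock','position','tool_rot','force','grip_width')})
for n in ('top','side'):
    f=bot.grab_frame(n); cv2.imwrite(f'pics/{n}0.png',f['frame']); print({k:v for k,v in f.items() if k!='frame'})
E
```

```text
pics
{'clock': 0.0, 'position': array([ 0.18024138, -0.5981151 ,  0.23072756]), 'tool_rot': array([-3.14045996e+00,  1.02257687e-04,  2.92769227e-01]), 'force': array([0.74946785, 0.01040988, 0.16935418]), 'grip_width': 0.08513047681597483}
{'fx': 396.4723641231813, 'fy': 396.4723641231813, 'cx': 259.3349684585626, 'cy': 193.20270871159468, 'pose': array([[-0.02535769,  0.98104951, -0.19209072,  0.39021568],
       [-0.99959357, -0.02237926,  0.01765948,  0.14985429],
       [ 0.01302598,  0.19246046,  0.98121827,  1.17214701],
       [ 0.        ,  0.        ,  0.        ,  1.        ]])}
{'fx': 443.06349143956334, 'fy': 443.06349143956334, 'cx': 266.35791358700607, 'cy': 185.06948599172733, 'pose': array([[-0.91721139,  0.24534666, -0.31389213,  0.22343599],
       [-0.39838316, -0.55738903,  0.72842867,  1.03088426],
       [ 0.00375751,  0.79317242,  0.60898555,  0.84001583],
       [ 0.        ,  0.        ,  0.        ,  1.        ]])}
```

View pics/top0.png

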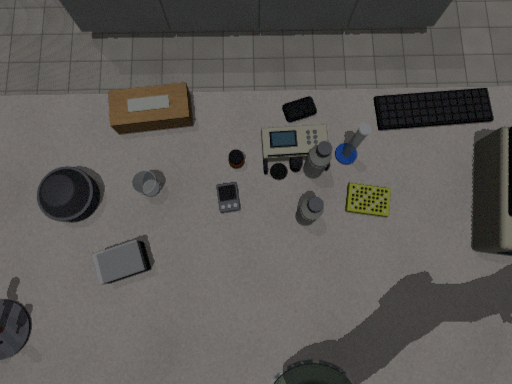

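View pics/side0.png

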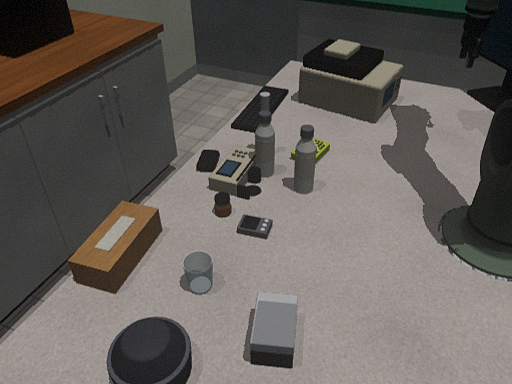

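```bash
cat > h.py <<'E'
import numpy as np, cv2
def proj(f,P):
    T=np.linalg.inv(f['pose']); p=np.c_[np.atleast_2d(P),np.ones(len(np.atleast_2d(P)))]@T.T
    x,y,z=p[:,0],-p[:,1],-p[:,2]
    return np.c_[f['fx']*x/z+f['cx'],f['fy']*y/z+f['cy']]
def unproj(f,uv,z):
    uv=np.atleast_2d(uv); d=np.c_[(uv[:,0]-f['cx'])/f['fx'],-(uv[:,1]-f['cy'])/f['fy'],-np.ones(len(uv))]@f['pose'][:3,:3].T
    o=f['pose'][:3,3]; return o+d*((z-o[2])/d[:,2])[:,None]
def crop(f,x0,y0,x1,y1,k,name):
    c=cv2.resize(f['frame'][y0:y1,x0:x1],None,fx=k,fy=k,interpolation=cv2.INTER_CUBIC)
    c=np.clip(c.astype(float)*1.6,0,255).astype('uint8'); cv2.imwrite(name,c)
E
python3 - <<'E'
import cv2,numpy as np,pickle
from workcell import bot
from h import *
F={n:bot.grab_frame(n) for n in('top','side')}
pickle.dump(F,open('F0.pkl','wb'))
crop(F['top'],250,110,370,230,5,'pics/topc.png')
crop(F['side'],190,80,340,240,5*0+3.7,'pics/sidec.png')
f=F['top']
print(unproj(f,[279,171],0),unproj(f,[315.5,204],.215),unproj(f,[323.5,149],.215))
E
```

```text
[[0.68726979 0.06707037 0.        ]] [[ 0.54748374 -0.00437415  0.215     ]] [[ 0.68742271 -0.03197826  0.215     ]]
```

View pics/topc.png

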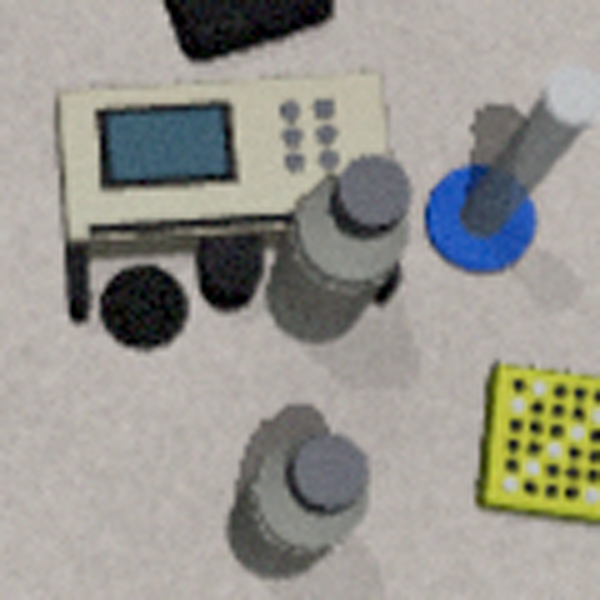

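View pics/sidec.png

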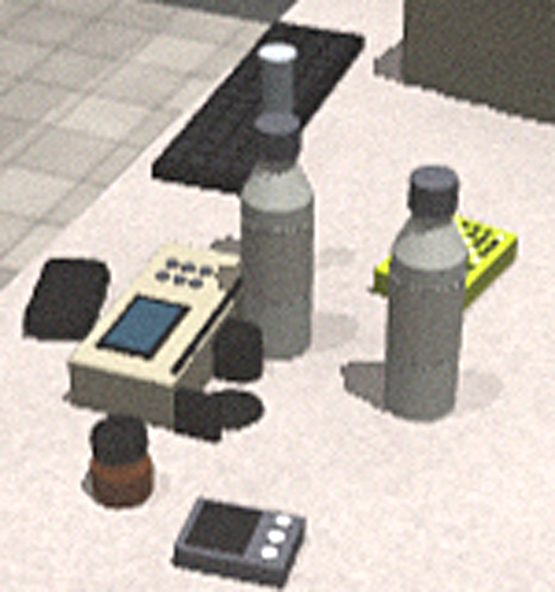

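```bash
cat > fit.py <<'E'
import pickle
from h import *
from scipy.optimize import least_squares
F=pickle.load(open('F0.pkl','rb'))
T=lambda u,v:((np.array([u,v])+.5)/5-.5+[250,110])
S=lambda u,v:((np.array([u,v])+.5)/3.7-.5+[190,80])
obs=[('top',T(144,307),(0,.052,0)),('side',S(237,408),(0,.052,0)),
('top',T(58,92),(.126,.098,.05)),('top',T(383,72),(.126,-.098,.05)),('top',T(71,240),(.0305,.098,.05)),
('side',S(71,366),(.126,.098,.05)),('side',S(175,388),(.0305,.098,.05)),('top',T(371,156+330*0),None)]
obs=[o for o in obs if o[2] is not None]
def W(p,q):
    c,s=np.cos(p[2]),np.sin(p[2]); return np.array([p[0]+c*q[0]-s*q[1],p[1]+s*q[0]+c*q[1],q[2]])
r=lambda p:np.concatenate([proj(F[n],W(p,q))[0]-uv for n,uv,q in obs])
s=least_squares(r,[.69,.01,0],loss='soft_l1'); print(s.x,np.round(r(s.x).reshape(-1,2),1))
dock=s.x; seat=W(dock,(0,.052,0)); print('seat',seat,'parked',W(dock,(0,-.052,0)))
if __name__=='__main__':
  # bottles: cap top centre z=.215, both views ; plus silhouettes
  for nm,t,sd in(('bottle',T(328.5,472),S(434,178)),('parked',T(371,193),S(278,125))):
    print(nm,unproj(F['top'],t,.215),unproj(F['side'],sd,.215))
  # overlay silhouettes
  th=np.linspace(0,2*np.pi,60)
  import sys
E
python3 fit.py
```

```text
[0.68634056 0.01559486 0.04793222] [[ 0.5  1.1]
 [-0.9  0.5]
 [-0.1  0.1]
 [ 0.1 -0.2]
 [-0.3  1.3]
 [-1.  -1.7]
 [ 0.1 -0.7]]
seat [0.68384904 0.06753514 0.        ] parked [ 0.68883208 -0.03634542  0.        ]
bottle [[ 0.54749512 -0.00388295  0.215     ]] [[ 0.54660703 -0.00299002  0.215     ]]
parked [[ 0.68950649 -0.03285533  0.215     ]] [[ 0.68739741 -0.03151101  0.215     ]]
```

```bash
cat > ov.py <<'E'
from fit import *
import sys
def overlay(F,dock,bots,tag):
  th=np.linspace(0,2*np.pi,60)
  for n,(x0,y0,x1,y1,k) in dict(top=(250,110,370,230,5),side=(190,80,340,240,3.7)).items():
    f=F[n]; crop(f,x0,y0,x1,y1,k,'/tmp/c.png'); im=cv2.imread('/tmp/c.png')
    def pl(P,c):
        uv=(proj(f,P)-[x0,y0]+.5)*k-.5; cv2.polylines(im,[np.round(uv*8).astype(int)],True,c,1,cv2.LINE_AA,3)
    D=lambda Q:np.array([W(dock,q) for q in Q])
    for z in(0,.05): pl(D([(.0305,.098,z),(.126,.098,z),(.126,-.098,z),(.0305,-.098,z)]),(0,0,255))
    pl(D([(.027*np.cos(t),.052+.027*np.sin(t),0) for t in th]),(0,255,255))
    for z in (0,.04):
      pl(D([(.0305,.018,z),(.012,.018,z)]+[(.012-.018*np.sin(t),.018*np.cos(t),z) for t in np.linspace(0,np.pi,20)]+[(.0305,-.018,z)]),(255,128,0))
      for s in(1,-1): pl(D([(.0305,s*.098,z),(-.008,s*.098,z),(-.008,s*.086,z),(.0305,s*.086,z)]),(255,128,0))
    for b in bots:
      for r,z in((.03,0),(.03,.15),(.014,.215)): pl(np.array([(b[0]+r*np.cos(t),b[1]+r*np.sin(t),z) for t in th]),(0,255,0))
    cv2.imwrite(f'pics/ov_{n}_{tag}.png',im)
if __name__=='__main__':
  overlay(F,dock,[(.547,-.0034),(.6885,-.032)],'a')
E
python3 ov.py
```

```text
[0.68634056 0.01559486 0.04793222] [[ 0.5  1.1]
 [-0.9  0.5]
 [-0.1  0.1]
 [ 0.1 -0.2]
 [-0.3  1.3]
 [-1.  -1.7]
 [ 0.1 -0.7]]
seat [0.68384904 0.06753514 0.        ] parked [ 0.68883208 -0.03634542  0.        ]
```

View pics/ov_top_a.png

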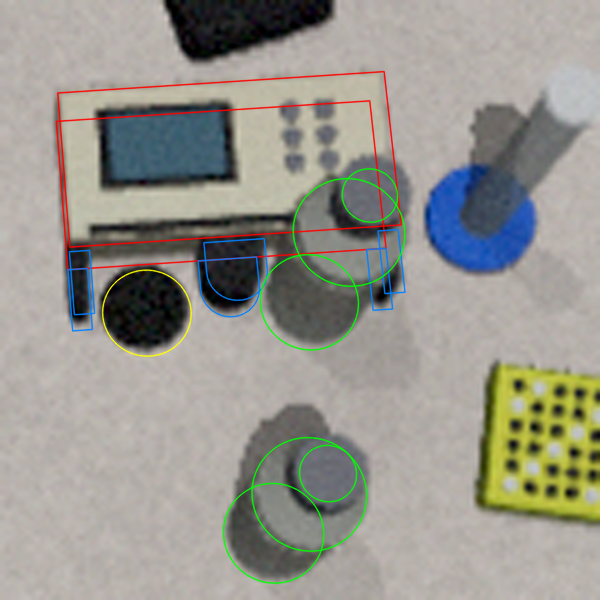

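View pics/ov_side_a.png

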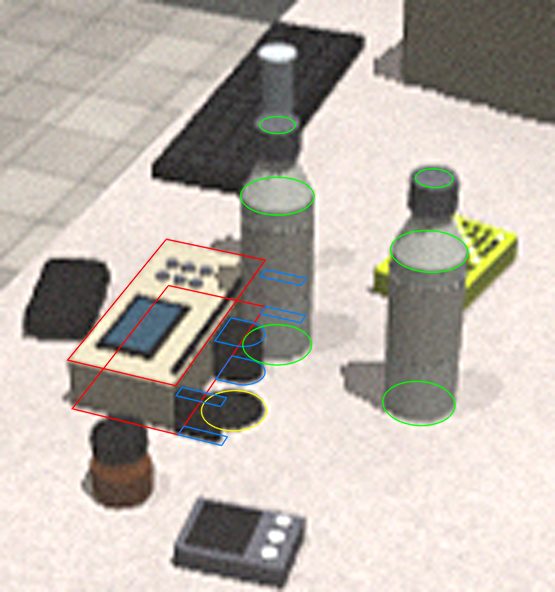

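```bash
cat > mv.py <<'E'
import numpy as np
from scipy.spatial.transform import Rotation as Ro
from workcell import bot
def target(b,ang,tilt,L,h):
    d=np.array([np.cos(ang),np.sin(ang),0]);Z=np.array([0,0,1.])
    x=d*np.cos(tilt)+Z*np.sin(tilt); z=d*np.sin(tilt)-Z*np.cos(tilt); y=np.cross(z,x)
    return np.array([b[0],b[1],h])-d*L, np.c_[x,y,z]
def rel(p,R):
    s=bot.observe(); R0=Ro.from_euler('xyz',s['tool_rot']).as_matrix()
    print('now',np.round(s['position'],4),np.round(s['tool_rot'],3),'q',np.round(s['qpos'],2),'F',np.round(s['force'],1),'t',round(s['clock'],2),'w',s['grip_width'])
    print('goal',np.round(p,4),'travel',np.round(R0.T@(p-s['position']),4),'twist',np.round(np.degrees(Ro.from_matrix(R0.T@R).as_rotvec()),2))
E
python3 - <<'E'
from mv import *
rel(*target((.547,-.0034),np.radians(39.8),np.radians(45),.09,.23))
rel(*target((.547,-.0034),np.radians(39.8),np.radians(0),.09,.28))
E
```

```text
now [ 0.1803 -0.5982  0.231 ] [-3.141 -0.     0.293] q [ 1.21  0.52 -0.04  1.6   0.02  1.02 -0.11] F [-0.4  0.5 -0.2] t 0.2 w 0.0852892365168735
goal [ 0.4779 -0.061   0.23  ] travel [ 0.4399 -0.4285  0.0012] twist [  9.01  44.37 -21.84]
now [ 0.1803 -0.5982  0.231 ] [-3.141 -0.     0.293] q [ 1.21  0.52 -0.04  1.6   0.02  1.02 -0.11] F [-0.4  0.5 -0.2] t 0.2 w 0.0852892365168735
goal [ 0.4779 -0.061   0.28  ] travel [ 0.4399 -0.4285 -0.0488] twist [-4.000e-02 -1.000e-02 -2.302e+01]
```

apply_moves([
  {"travel": [0.22, -0.214, -0.02], "twist": [0, 0, -11], "claw": 0.04},
  {"travel": [0.22, -0.214, -0.02], "twist": [0, 0, -11], "claw": 0.04},
  {"travel": [0.22, -0.214, -0.02], "twist": [0, 0, -11], "claw": 0.04},
  {"travel": [0.22, -0.214, -0.02], "twist": [0, 0, -11], "claw": 0.04},
  {"travel": [0.22, -0.214, -0.02], "twist": [0, 0, -11], "claw": 0.04},
  {"travel": [0.22, -0.214, -0.02], "twist": [0, 0, -11], "claw": 0.04},
  {"travel": [0.22, -0.214, -0.02], "twist": [0, 0, -11], "claw": 0.04},
  {"travel": [0.22, -0.214, -0.02], "twist": [0, 0, -11], "claw": 0.04},
  {"travel": [0.22, -0.214, -0.02], "twist": [0, 0, -11], "claw": 0.04},
  {"travel": [0.22, -0.214, -0.02], "twist": [0, 0, -11], "claw": 0.04},
])

```text
clock: 1.2
position: [0.3285, -0.3311, 0.2511]
tool_rot: [-3.141, 0.0, 0.483]
force: [0.1, -0.6, -0.4]
grip_width: 0.0402
```

Run:
```python
from mv import *
rel(*target((.547,-.0034),np.radians(39.8),np.radians(45),.09,.23))
```

```text
now [ 0.3285 -0.3311  0.2511] [-3.141  0.     0.483] q [ 0.82  0.25 -0.19  1.97  0.06  0.93 -0.49] F [ 0.1 -0.6 -0.4] t 1.2 w 0.04020064222818536
goal [ 0.4779 -0.061   0.23  ] travel [ 0.2577 -0.1699  0.021 ] twist [  4.75  44.85 -11.52]
```

apply_moves([
  {"travel": [0.258, -0.17, 0.021], "twist": [4.75, 44.85, -11.5], "claw": 0.04},
  {"travel": [0.258, -0.17, 0.021], "twist": [4.75, 44.85, -11.5], "claw": 0.04},
  {"travel": [0.258, -0.17, 0.021], "twist": [4.75, 44.85, -11.5], "claw": 0.04},
  {"travel": [0.258, -0.17, 0.021], "twist": [4.75, 44.85, -11.5], "claw": 0.04},
  {"travel": [0.258, -0.17, 0.021], "twist": [4.75, 44.85, -11.5], "claw": 0.04},
  {"travel": [0.258, -0.17, 0.021], "twist": [4.75, 44.85, -11.5], "claw": 0.04},
  {"travel": [0.258, -0.17, 0.021], "twist": [4.75, 44.85, -11.5], "claw": 0.04},
  {"travel": [0.258, -0.17, 0.021], "twist": [4.75, 44.85, -11.5], "claw": 0.04},
  {"travel": [0.258, -0.17, 0.021], "twist": [4.75, 44.85, -11.5], "claw": 0.04},
  {"travel": [0.258, -0.17, 0.021], "twist": [4.75, 44.85, -11.5], "claw": 0.04},
])

```text
clock: 2.2
position: [0.4783, -0.0608, 0.2303]
tool_rot: [3.141, -0.785, 0.695]
force: [-0.7, -0.3, 0.3]
grip_width: 0.04
```

Run:
```python
from mv import *
rel(*target((.547,-.0034),np.radians(39.8),np.radians(45),.09,.23))
rel(*target((.547,-.0034),np.radians(39.8),np.radians(45),.09,.016))
```

```text
now [ 0.4783 -0.0608  0.2303] [ 3.141 -0.785  0.695] q [ 1.1   0.37 -0.79  2.3  -1.2   0.45  0.61] F [-0.7 -0.3  0.3] t 2.2 w 0.039978449077643016
goal [ 0.4779 -0.061   0.23  ] travel [-0.0005 -0.0001 -0.0002] twist [0.04 0.01 0.02]
now [ 0.4783 -0.0608  0.2303] [ 3.141 -0.785  0.695] q [ 1.1   0.37 -0.79  2.3  -1.2   0.45  0.61] F [-0.7 -0.3  0.3] t 2.2 w 0.039978449077643016
goal [ 0.4779 -0.061   0.016 ] travel [-0.1518 -0.0003  0.1512] twist [0.04 0.01 0.02]
```

apply_moves([
  {"travel": [-0.02, 0, 0.02], "twist": [0, 0, 0], "claw": 0.04},
  {"travel": [-0.04, 0, 0.04], "twist": [0, 0, 0], "claw": 0.04},
  {"travel": [-0.06, 0, 0.06], "twist": [0, 0, 0], "claw": 0.04},
  {"travel": [-0.08, 0, 0.08], "twist": [0, 0, 0], "claw": 0.04},
  {"travel": [-0.1, 0, 0.1], "twist": [0, 0, 0], "claw": 0.04},
  {"travel": [-0.1, 0, 0.1], "twist": [0, 0, 0], "claw": 0.04},
  {"travel": [-0.1, 0, 0.1], "twist": [0, 0, 0], "claw": 0.04},
])

```text
clock: 2.9
position: [0.482, -0.0818, 0.1063]
tool_rot: [-3.101, -0.778, 0.696]
force: [-0.1, -0.5, 0.7]
grip_width: 0.0407
```

Run:
```python
from mv import *
from h import *
f=bot.grab_frame('side'); cv2.imwrite('pics/s1.png',f['frame'])
rel(*target((.547,-.0034),np.radians(39.8),np.radians(45),.09,.016))
```

```text
now [ 0.4821 -0.0816  0.1068] [-3.102 -0.778  0.697] q [ 1.19  0.78 -0.9   2.29 -1.26  0.16  0.92] F [-1.1  0.4  0.4] t 2.95 w 0.04009099190744956
goal [ 0.4779 -0.061   0.016 ] travel [-0.0566 -0.0156  0.0723] twist [-2.37  0.42  0.1 ]
```

View pics/s1.png

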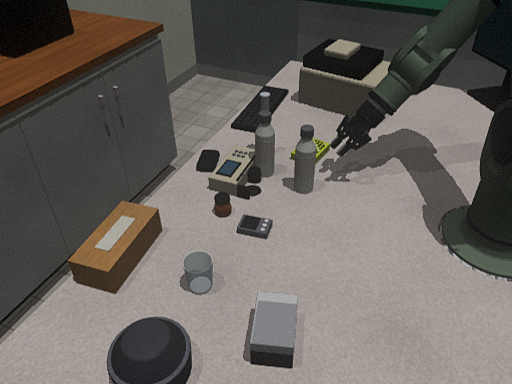

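```bash
cat >> mv.py <<'E'
def ori(yaw,phi,tilt,spin=0):
    """vertical tool with x at yaw (deg), then tilted by tilt toward phi, then spun about own z"""
    Rv=Ro.from_euler('xyz',[np.pi,0,np.radians(yaw)])
    a=np.radians(phi); ax=np.array([np.sin(a),-np.cos(a),0])
    return (Ro.from_rotvec(ax*np.radians(tilt))*Rv*Ro.from_euler('z',spin,degrees=True)).as_matrix()
E
python3 - <<'E'
from mv import *
print(ori(0,0,45)[:,2],ori(0,-90,45)[:,2])
rel(np.array([.45,-.2,.3]),ori(70,0,0))
E
```

```text
[ 7.07106781e-01 -1.22464680e-16 -7.07106781e-01] [ 4.32978028e-17 -7.07106781e-01 -7.07106781e-01]
now [ 0.4821 -0.0816  0.1068] [-3.102 -0.778  0.697] q [ 1.19  0.78 -0.9   2.29 -1.26  0.16  0.92] F [-1.1  0.4  0.4] t 2.95 w 0.04009099190744956
goal [ 0.45 -0.2   0.3 ] travel [ 0.064   0.0619 -0.2109] twist [  9.58 -44.07 -27.62]
```

apply_moves([
  {"travel": [0.064, 0.062, -0.211], "twist": [9.6, -44, -27.6], "claw": 0.04},
  {"travel": [0.064, 0.062, -0.211], "twist": [9.6, -44, -27.6], "claw": 0.04},
  {"travel": [0.064, 0.062, -0.211], "twist": [9.6, -44, -27.6], "claw": 0.04},
  {"travel": [0.064, 0.062, -0.211], "twist": [9.6, -44, -27.6], "claw": 0.04},
  {"travel": [0.064, 0.062, -0.211], "twist": [9.6, -44, -27.6], "claw": 0.04},
  {"travel": [0.064, 0.062, -0.211], "twist": [9.6, -44, -27.6], "claw": 0.04},
  {"travel": [0.064, 0.062, -0.211], "twist": [9.6, -44, -27.6], "claw": 0.04},
  {"travel": [0.064, 0.062, -0.211], "twist": [9.6, -44, -27.6], "claw": 0.04},
  {"travel": [0.064, 0.062, -0.211], "twist": [9.6, -44, -27.6], "claw": 0.04},
  {"travel": [0.064, 0.062, -0.211], "twist": [9.6, -44, -27.6], "claw": 0.04},
])

```text
clock: 3.95
position: [0.4499, -0.1991, 0.3]
tool_rot: [3.141, -0.003, 1.223]
force: [0.5, -0.3, 0.5]
grip_width: 0.0404
```

Run:
```python
from mv import *
rel(np.array([.45,-.2,.3]),ori(150,0,0))
```

```text
now [ 0.4499 -0.1991  0.3   ] [ 3.141e+00 -3.000e-03  1.223e+00] q [ 0.35  0.23 -0.07  1.85  0.01  1.06 -0.07] F [ 0.5 -0.3  0.5] t 3.95 w 0.04040050574763745
goal [ 0.45 -0.2   0.3 ] travel [-0.0008  0.0004 -0.    ] twist [  0.14  -0.11 -79.95]
```

apply_moves([
  {"travel": [0, 0, 0], "twist": [0, 0, -85], "claw": 0.04},
  {"travel": [0, 0, 0], "twist": [0, 0, -85], "claw": 0.04},
  {"travel": [0, 0, 0], "twist": [0, 0, -85], "claw": 0.04},
  {"travel": [0, 0, 0], "twist": [0, 0, -85], "claw": 0.04},
  {"travel": [0, 0, 0], "twist": [0, 0, -85], "claw": 0.04},
  {"travel": [0, 0, 0], "twist": [0, 0, -85], "claw": 0.04},
  {"travel": [0, 0, 0], "twist": [0, 0, -85], "claw": 0.04},
  {"travel": [0, 0, 0], "twist": [0, 0, -85], "claw": 0.04},
  {"travel": [0, 0, 0], "twist": [0, 0, -85], "claw": 0.04},
  {"travel": [0, 0, 0], "twist": [0, 0, -85], "claw": 0.04},
])

```text
clock: 4.95
position: [0.449, -0.2008, 0.2991]
tool_rot: [3.139, -0.001, 2.708]
force: [0.1, 0.1, 0.2]
grip_width: 0.0402
```

Run:
```python
from mv import *
rel(np.array([.45,-.2,.3]),ori(180,-100,45))
```

```text
now [ 0.449  -0.2008  0.2991] [ 3.139e+00 -1.000e-03  2.708e+00] q [ 0.54  0.25 -0.29  1.84  0.08  1.06  1.36] F [0.1 0.1 0.2] t 4.95 w 0.04017893187153155
goal [ 0.45 -0.2   0.3 ] travel [-0.0005  0.0011 -0.0009] twist [ 45.47  -1.95 -23.5 ]
```

Run:
```python
from mv import *
rel(np.array([.4,-.28,.24]),ori(180,-100,45))
```

```text
now [ 0.449  -0.2008  0.2991] [ 3.139e+00 -1.000e-03  2.708e+00] q [ 0.54  0.25 -0.29  1.84  0.08  1.06  1.36] F [0.1 0.1 0.2] t 4.95 w 0.04017893187153155
goal [ 0.4  -0.28  0.24] travel [ 0.0112 -0.0926  0.0589] twist [ 45.47  -1.95 -23.5 ]
```

apply_moves([
  {"travel": [0.011, -0.093, 0.059], "twist": [45.5, -2, -23.5], "claw": 0.04},
  {"travel": [0.011, -0.093, 0.059], "twist": [45.5, -2, -23.5], "claw": 0.04},
  {"travel": [0.011, -0.093, 0.059], "twist": [45.5, -2, -23.5], "claw": 0.04},
  {"travel": [0.011, -0.093, 0.059], "twist": [45.5, -2, -23.5], "claw": 0.04},
  {"travel": [0.011, -0.093, 0.059], "twist": [45.5, -2, -23.5], "claw": 0.04},
  {"travel": [0.011, -0.093, 0.059], "twist": [45.5, -2, -23.5], "claw": 0.04},
  {"travel": [0.011, -0.093, 0.059], "twist": [45.5, -2, -23.5], "claw": 0.04},
  {"travel": [0.011, -0.093, 0.059], "twist": [45.5, -2, -23.5], "claw": 0.04},
])

```text
clock: 5.75
position: [0.3998, -0.28, 0.2396]
tool_rot: [-2.365, -0.123, 3.086]
force: [-0.5, -0.5, 0.4]
grip_width: 0.0403
```

Run:
```python
from mv import *
rel(np.array([.42,-.22,.24]),ori(180,-30,45,-20))
```

```text
now [ 0.3998 -0.28    0.2396] [-2.365 -0.123  3.086] q [ 0.14  0.38 -0.2   2.13  0.96  1.12  0.85] F [-0.5 -0.5  0.4] t 5.75 w 0.04027523557630298
goal [ 0.42 -0.22  0.24] travel [-0.0167  0.0418 -0.0445] twist [-12.38 -46.43  -2.78]
```

apply_moves([
  {"travel": [-0.017, 0.042, -0.044], "twist": [-12.4, -46.4, -2.8], "claw": 0.04},
  {"travel": [-0.017, 0.042, -0.044], "twist": [-12.4, -46.4, -2.8], "claw": 0.04},
  {"travel": [-0.017, 0.042, -0.044], "twist": [-12.4, -46.4, -2.8], "claw": 0.04},
  {"travel": [-0.017, 0.042, -0.044], "twist": [-12.4, -46.4, -2.8], "claw": 0.04},
  {"travel": [-0.017, 0.042, -0.044], "twist": [-12.4, -46.4, -2.8], "claw": 0.04},
  {"travel": [-0.017, 0.042, -0.044], "twist": [-12.4, -46.4, -2.8], "claw": 0.04},
  {"travel": [-0.017, 0.042, -0.044], "twist": [-12.4, -46.4, -2.8], "claw": 0.04},
  {"travel": [-0.017, 0.042, -0.044], "twist": [-12.4, -46.4, -2.8], "claw": 0.04},
])

```text
clock: 6.55
position: [0.4155, -0.2237, 0.22]
tool_rot: [-2.503, 0.204, -2.81]
force: [-0.6, -0.4, -0.5]
grip_width: 0.0398
```

Run:
```python
from mv import *
rel(np.array([.44,-.16,.15]),ori(180,5,45,-30))
```

```text
now [ 0.4155 -0.2237  0.22  ] [-2.503  0.204 -2.81 ] q [ 0.82  0.26 -0.93  2.41  1.42  0.78  0.59] F [-0.6 -0.4 -0.5] t 6.55 w 0.03979757650484386
goal [ 0.44 -0.16  0.15] travel [-0.0288  0.0881  0.0311] twist [-21.78 -33.17  -1.47]
```

Run:
```python
from mv import *
rel(np.array([.46,-.15,.07]),ori(180,0,40,-30))
```

```text
now [ 0.4155 -0.2237  0.22  ] [-2.503  0.204 -2.81 ] q [ 0.82  0.26 -0.93  2.41  1.42  0.78  0.59] F [-0.6 -0.4 -0.5] t 6.55 w 0.03979757650484386
goal [ 0.46 -0.15  0.07] travel [-0.0344  0.1398  0.0959] twist [-20.53 -27.49  -3.65]
```

apply_moves([
  {"travel": [-0.034, 0.14, 0.096], "twist": [-20, -27, -3.6], "claw": 0.04},
  {"travel": [-0.034, 0.14, 0.096], "twist": [-20, -27, -3.6], "claw": 0.04},
  {"travel": [-0.034, 0.14, 0.096], "twist": [-20, -27, -3.6], "claw": 0.04},
  {"travel": [-0.034, 0.14, 0.096], "twist": [-20, -27, -3.6], "claw": 0.04},
  {"travel": [-0.034, 0.14, 0.096], "twist": [-20, -27, -3.6], "claw": 0.04},
  {"travel": [-0.034, 0.14, 0.096], "twist": [-20, -27, -3.6], "claw": 0.04},
  {"travel": [-0.034, 0.14, 0.096], "twist": [-20, -27, -3.6], "claw": 0.04},
  {"travel": [-0.034, 0.14, 0.096], "twist": [-20, -27, -3.6], "claw": 0.04},
])

```text
clock: 7.35
position: [0.4904, -0.1646, 0.0682]
tool_rot: [-2.766, 0.55, -2.511]
force: [1.2, 1.6, -1.2]
grip_width: 0.04
```

Run:
```python
from mv import *
rel(np.array([.47,-.1,.05]),ori(180,40,40,-40))
```

```text
now [ 0.4904 -0.1646  0.0682] [-2.766  0.55  -2.511] q [ 1.36  1.27 -1.49  2.43  2.09  1.04  0.78] F [ 1.2  1.6 -1.2] t 7.35 w 0.040037018671725835
goal [ 0.47 -0.1   0.05] travel [-0.0089  0.0695  0.0013] twist [-23.73  -8.99  -1.51]
```

```bash
cat > kin.py <<'E'
import numpy as np, itertools
from scipy.spatial.transform import Rotation as Ro
from scipy.optimize import least_squares
D=[([1.208,.521,-.036,1.599,.021,1.021,-.113],[.1802,-.5981,.2307],[-3.1405,0,.2928]),
([.82,.25,-.19,1.97,.06,.93,-.49],[.3285,-.3311,.2511],[-3.141,0,.483]),
([1.1,.37,-.79,2.3,-1.2,.45,.61],[.4783,-.0608,.2303],[3.141,-.785,.695]),
([1.19,.78,-.9,2.29,-1.26,.16,.92],[.4821,-.0816,.1068],[-3.102,-.778,.697]),
([.35,.23,-.07,1.85,.01,1.06,-.07],[.4499,-.1991,.3],[3.141,-.003,1.223]),
([.54,.25,-.29,1.84,.08,1.06,1.36],[.449,-.2008,.2991],[3.139,-.001,2.708]),
([.14,.38,-.2,2.13,.96,1.12,.85],[.3998,-.28,.2396],[-2.365,-.123,3.086]),
([.82,.26,-.93,2.41,1.42,.78,.59],[.4155,-.2237,.22],[-2.503,.204,-2.81]),
([1.36,1.27,-1.49,2.43,2.09,1.04,.78],[.4904,-.1646,.0682],[-2.766,.55,-2.511])]
z=lambda a:Ro.from_euler('z',a).as_matrix(); y=lambda a:Ro.from_euler('y',a).as_matrix()
def fk(q,p,s):
    R=z(s[0]*q[0]+p[0]); P=np.array([0,0,p[1]]); R=R@y(q[1]); P=P+R@[p[6],0,p[2]]
    R=R@z(s[1]*q[2]); P=P+R@[p[7],0,0]; R=R@y(q[3]); P=P+R@[p[8],0,p[3]]; R=R@z(s[2]*q[4])@y(q[5]); P=P+R@[p[9],0,p[4]]; R=R@z(s[3]*q[6]+p[5]); return P,R
def res(p,s):
    r=[]
    for q,P,e in D:
        a,R=fk(q,p,s); r+=list(a-P); r+=list(.2*(R-Ro.from_euler('xyz',e).as_matrix()).ravel())
    return np.array(r)
if __name__=='__main__':
    best=[]
    for s in itertools.product([1,-1],repeat=4):
        for o in(0,np.pi/2,np.pi,-np.pi/2):
            for o1 in (0,np.pi):
                r=least_squares(res,[o1,.35,.4,.4,.3,o,0,0,0,0],args=(s,)); best.append((r.cost,s,r.x))
    best.sort(key=lambda t:t[0])
    for c,s,x in best[:3]: print(c,s,np.round(x,3),np.abs(res(x,s)).max())
    import pickle; pickle.dump(best[0][1:],open('kin.pkl','wb'))
E
python3 kin.py
```

```text
0.002067659217099349 (-1, -1, -1, -1) [-0.077  0.356  0.493  0.426  0.35   1.506  0.041 -0.057 -0.022 -0.012] 0.02173888437937821
0.002067659217101371 (-1, -1, -1, -1) [-0.077  0.356  0.493  0.426  0.35   1.506  0.041 -0.057 -0.022 -0.012] 0.021738873127291142
0.0020676592171103955 (-1, -1, -1, -1) [-0.077  0.356  0.493  0.426  0.35  -4.777  0.041 -0.057 -0.022 -0.012] 0.02173884912938409
```

```bash
cat > ik.py <<'E'
import pickle
from kin import *
from mv import target
s,p=pickle.load(open('kin.pkl','rb'))
lo=np.array([-2.91,-.3,-1.5,.17,-1.26,.16,-2.52]);hi=np.array([2.91,2.13,1.42,2.43,4.41,1.93,2.52])
def ik(P,R,n=60,seed=0):
    g=np.random.default_rng(seed);out=[]
    f=lambda q:np.r_[(lambda a:np.r_[(a[0]-P)*10,(a[1]-R).ravel()])(fk(q,p,s)),1e-3*(q-(lo+hi)/2)/(hi-lo)]
    for _ in range(n):
        q0=lo+(hi-lo)*g.random(7); r=least_squares(f,q0,bounds=(lo,hi),max_nfev=80)
        e=np.abs(f(r.x)[:12]).max()
        if e<.02: out.append((np.min(np.minimum(r.x-lo,hi-r.x)),r.x))
    out.sort(key=lambda t:-t[0]); return out
if __name__=='__main__':
    b=(.547,-.0034)
    for ang in (0,20,40,60,80):
      for tilt in (30,35,40,45):
        for fl in (0,1):
          P,R=target(b,np.radians(ang),np.radians(tilt),.03,.016)
          if fl: R=R@np.diag([-1,-1,1])
          o=ik(P,R,25)
          print(ang,tilt,fl,len(o),*( [round(o[0][0],2),np.round(o[0][1],2)] if o else []))
E
time python3 ik.py
```

```text
0 30 0 9 0.08 [-0.93  1.24  1.31  2.35  4.2   1.15  0.04]
0 30 1 15 0.08 [ 0.83  1.34 -1.39  2.35  2.07  1.25 -0.08]
0 35 0 9 0.02 [-0.93  1.27  1.27  2.41  4.04  1.19  0.14]
0 35 1 14 0.03 [ 0.82  1.34 -1.33  2.4   2.23  1.25 -0.19]
0 40 0 0
0 40 1 10 0.0 [ 0.9   1.63 -1.5   2.43  2.34  1.5   0.02]
0 45 0 0
0 45 1 0
20 30 0 8 0.1 [ 0.49  0.75 -0.5   2.33  3.01  0.32  2.25]
20 30 1 15 0.12 [ 1.    1.34 -1.38  2.3   1.99  0.96  0.45]
20 35 0 9 0.07 [-0.65  1.18  1.19  2.36  4.2   1.38  0.62]
20 35 1 15 0.09 [ 1.05  1.38 -1.35  2.34  2.15  0.93  0.4 ]
20 40 0 16 0.02 [-0.57  1.16  1.09  2.41  4.09  1.43  0.77]
20 40 1 15 0.05 [ 1.08  1.38 -1.27  2.38  2.35  0.86  0.28]
20 45 0 16 0.0 [ 1.23  1.74 -1.47  2.4   2.34  1.07 -2.52]
20 45 1 16 0.02 [ 1.13  1.43 -1.23  2.41  2.54  0.84  0.22]
40 30 0 16 0.24 [ 1.06  1.23 -1.25  2.19  1.7   0.62 -2.06]
40 30 1 16 0.24 [ 1.03  1.17 -1.18  2.19  1.7   0.54  1.05]
40 35 0 15 0.22 [ 1.13  1.3  -1.26  2.21  1.8   0.58 -2.07]
40 35 1 16 0.22 [ 1.13  1.32 -1.27  2.21  1.79  0.6   1.08]
40 40 0 15 0.2 [ 1.19  1.36 -1.25  2.23  1.89  0.53 -2.07]
40 40 
[... 470 characters left out ...]
60 40 1 19 0.29 [ 1.16  1.33 -1.21  2.04  1.09  0.5   2.11]
60 45 0 15 0.28 [ 1.2   1.37 -1.18  2.03  0.97  0.44 -0.86]
60 45 1 18 0.27 [ 1.22  1.41 -1.23  2.03  1.06  0.5   2.22]
80 30 0 17 0.49 [ 0.4   0.82 -0.16  1.91 -0.7   0.65  0.74]
80 30 1 19 0.25 [ 0.13  0.83  0.25  1.9  -1.01  0.86 -2.15]
80 35 0 17 0.53 [ 0.48  0.86 -0.21  1.88 -0.72  0.69  0.8 ]
80 35 1 19 0.26 [ 0.23  0.86  0.16  1.88 -1.    0.89 -2.11]
80 40 0 16 0.51 [ 0.54  0.91 -0.24  1.86 -0.75  0.75  0.85]
80 40 1 19 0.27 [ 0.32  0.9   0.09  1.86 -0.99  0.93 -2.09]
80 45 0 16 0.5 [ 1.01  1.23 -0.98  1.81  0.26  0.66  0.  ]
80 45 1 8 0.28 [ 0.4   0.94  0.03  1.83 -0.98  0.98 -2.06]
real	2m58.745s
user	2m57.097s
sys	0m0.217s
```

```bash
cat > path.py <<'E'
from ik import *
b0=np.array([.547,-.0034]);b1=np.array([.629,.065]);b2=np.array([.685,.0675])
F2=np.diag([-1,-1,1.])
def loc(q0,P,R):
    f=lambda q:np.r_[(lambda a:np.r_[(a[0]-P)*10,(a[1]-R).ravel()])(fk(q,p,s)),.003*(q-q0)]
    r=least_squares(f,np.clip(q0,lo+1e-3,hi-1e-3),bounds=(lo,hi)); return r.x,np.abs(f(r.x)[:12]).max()
for tilt in(35,40):
 for hs in((40,40,10),(30,30,10),(20,20,20)):
  q=np.array([1.19,1.36,-1.25,2.23,1.89,.53,1.07])
  print(tilt,hs)
  for b,h,L in((b0,hs[0],.07),(b0,hs[0],.03),((b0+b1)/2,(hs[0]+hs[1])/2,.03),(b1,hs[1],.03),((b1+b2)/2,(hs[1]+hs[2])/2,.03),(b2,hs[2],.03)):
    P,R=target(b,np.radians(h),np.radians(tilt),L,.016); q,e=loc(q,P,R@F2); print('  ',np.round(q,2),round(e,3),'margin',round(np.min(np.minimum(q-lo,hi-q)),2))
E
python3 path.py
```

```text
35 (40, 40, 10)
   [ 1.22  1.27 -1.23  2.25  1.76  0.53  1.15] 0.0 margin 0.18
   [ 1.12  1.29 -1.25  2.21  1.8   0.57  1.07] 0.0 margin 0.22
   [ 1.    1.32 -1.27  2.14  1.82  0.62  0.99] 0.0 margin 0.23
   [ 0.89  1.33 -1.28  2.06  1.82  0.65  0.95] 0.0 margin 0.22
   [ 0.81  1.4  -1.36  2.08  2.04  0.89  0.52] 0.0 margin 0.14
   [ 0.68  1.43 -1.39  2.06  2.13  1.13  0.19] 0.0 margin 0.11
35 (30, 30, 10)
   [ 1.22  1.37 -1.33  2.34  2.    0.75  0.78] 0.0 margin 0.09
   [ 1.12  1.38 -1.35  2.28  2.    0.78  0.74] 0.0 margin 0.15
   [ 0.99  1.4  -1.36  2.21  2.01  0.83  0.68] 0.0 margin 0.14
   [ 0.87  1.41 -1.37  2.12  2.    0.86  0.65] 0.0 margin 0.13
   [ 0.78  1.44 -1.4   2.1   2.09  1.01  0.41] 0.0 margin 0.1
   [ 0.68  1.46 -1.42  2.06  2.14  1.16  0.21] 0.0 margin 0.08
35 (20, 20, 20)
   [ 1.16  1.45 -1.41  2.41  2.14  0.99  0.48] 0.0 margin 0.02
   [ 1.07  1.45 -1.41  2.34  2.12  1.    0.47] 0.0 margin 0.09
   [ 0.94  1.46 -1.43  2.26  2.12  1.04  0.42] 0.0 margin 0.07
   [ 0.82  1.47 -1.43  2.17  2.11  1.07  0.4 ] 0.0 margin 0.07
   [ 0.79  1.47 -1.43  2.1   2.09  1.04  0.44
[... 554 characters left out ...]
[ 1.2   1.48 -1.36  2.31  2.11  0.78  0.76] 0.0 margin 0.12
   [ 1.06  1.5  -1.39  2.24  2.12  0.84  0.7 ] 0.0 margin 0.11
   [ 0.93  1.52 -1.41  2.16  2.13  0.88  0.66] 0.0 margin 0.09
   [ 0.84  1.56 -1.45  2.15  2.23  1.06  0.43] 0.0 margin 0.05
   [ 0.73  1.58 -1.48  2.11  2.29  1.23  0.23] 0.0 margin 0.02
40 (20, 20, 20)
   [ 1.27  1.67 -1.5   2.43  2.18  1.1   0.66] 0.01 margin 0.0
   [ 1.16  1.66 -1.5   2.37  2.22  1.11  0.6 ] 0.0 margin 0.0
   [ 1.01  1.64 -1.5   2.3   2.24  1.13  0.51] 0.0 margin 0.0
   [ 0.88  1.62 -1.5   2.21  2.25  1.14  0.46] 0.0 margin 0.0
   [ 0.85  1.62 -1.5   2.14  2.23  1.12  0.49] 0.0 margin 0.0
   [ 0.82  1.61 -1.5   2.08  2.21  1.09  0.51] 0.0 margin 0.0
```

```bash
cat >> mv.py <<'E'
F2=np.diag([-1,-1,1.])
def tf(b,h,tilt,L,z):
    P,R=target(b,np.radians(h),np.radians(tilt),L,z); rel(P,R@F2)
E
python3 - <<'E'
from mv import *
tf((.547,-.0034),40,38,.085,.06)
E
```

```text
now [ 0.4904 -0.1646  0.0682] [-2.766  0.55  -2.511] q [ 1.36  1.27 -1.49  2.43  2.09  1.04  0.78] F [ 1.2  1.6 -1.2] t 7.35 w 0.040037018671725835
goal [ 0.4819 -0.058   0.06  ] travel [-0.0434  0.098   0.0003] twist [-23.69  -7.02  -1.92]
```

apply_moves([
  {"travel": [-0.01, 0.025, 0], "twist": [-6, -1.8, -0.5], "claw": 0.034},
  {"travel": [-0.02, 0.05, 0], "twist": [-12, -3.5, -1], "claw": 0.034},
  {"travel": [-0.03, 0.075, 0], "twist": [-18, -5.3, -1.5], "claw": 0.034},
  {"travel": [-0.043, 0.098, 0], "twist": [-23.7, -7, -2], "claw": 0.034},
  {"travel": [-0.043, 0.098, 0], "twist": [-23.7, -7, -2], "claw": 0.034},
  {"travel": [-0.043, 0.098, 0], "twist": [-23.7, -7, -2], "claw": 0.034},
  {"travel": [-0.043, 0.098, 0], "twist": [-23.7, -7, -2], "claw": 0.034},
])

```text
clock: 8.05
position: [0.4806, -0.0597, 0.0603]
tool_rot: [-3.135, 0.657, -2.442]
force: [-0.7, -0.4, -0.5]
grip_width: 0.0343
```

Run:
```python
from mv import *
tf((.547,-.0034),40,38,.085,.06)
```

```text
now [ 0.4806 -0.0597  0.0603] [-3.135  0.657 -2.442] q [ 1.35  1.26 -1.44  2.33  1.68  0.64  1.18] F [-0.7 -0.4 -0.5] t 8.05 w 0.03434647655818859
goal [ 0.4819 -0.058   0.06  ] travel [-0.0014  0.0004  0.0015] twist [-0.31 -0.37  0.06]
```

Reached. Now descend to z = 0.016.

Run:
```python
from mv import *
tf((.547,-.0034),40,38,.075,.017)
```

```text
now [ 0.4806 -0.0597  0.0603] [-3.135  0.657 -2.442] q [ 1.35  1.26 -1.44  2.33  1.68  0.64  1.18] F [-0.7 -0.4 -0.5] t 8.05 w 0.03434647655818859
goal [ 0.4895 -0.0516  0.017 ] travel [0.0169 0.0007 0.0416] twist [-0.31 -0.37  0.06]
```

apply_moves([
  {"travel": [0.005, 0.0007, 0.014], "twist": [-0.3, -0.4, 0], "claw": 0.034},
  {"travel": [0.011, 0.0007, 0.028], "twist": [-0.3, -0.4, 0], "claw": 0.034},
  {"travel": [0.017, 0.0007, 0.0415], "twist": [-0.3, -0.4, 0], "claw": 0.034},
  {"travel": [0.017, 0.0007, 0.0415], "twist": [-0.3, -0.4, 0], "claw": 0.034},
  {"travel": [0.017, 0.0007, 0.0415], "twist": [-0.3, -0.4, 0], "claw": 0.034},
])

```text
clock: 8.55
position: [0.4895, -0.0503, 0.0175]
tool_rot: [3.14, 0.665, -2.441]
force: [0.7, -0.1, -0.6]
grip_width: 0.0338
```

Run:
```python
from mv import *
from h import *
for n in('side','top'):
  f=bot.grab_frame(n); x0,y0,x1,y1=(190,80,340+60,240) if n=='side' else (250,110,370,260)
  crop(f,x0,y0,x1,y1,3.7,f'pics/{n}2.png')
tf((.547,-.0034),40,38,.03,.017)
tf((.629,.0648),40,38,.03,.017)
```

```text
now [ 0.4897 -0.0505  0.0178] [-3.142  0.665 -2.44 ] q [ 1.31  1.36 -1.37  2.31  1.82  0.66  1.13] F [-1.1 -0.5 -0.5] t 8.65 w 0.033589942768966756
goal [ 0.524  -0.0227  0.017 ] travel [-0.0342 -0.0008  0.0279] twist [0.1  0.13 0.13]
now [ 0.4897 -0.0505  0.0178] [-3.142  0.665 -2.44 ] q [ 1.31  1.36 -1.37  2.31  1.82  0.66  1.13] F [-1.1 -0.5 -0.5] t 8.65 w 0.033589942768966756
goal [0.606  0.0455 0.017 ] travel [-0.1181 -0.0016  0.0938] twist [0.1  0.13 0.13]
```

View pics/side2.png

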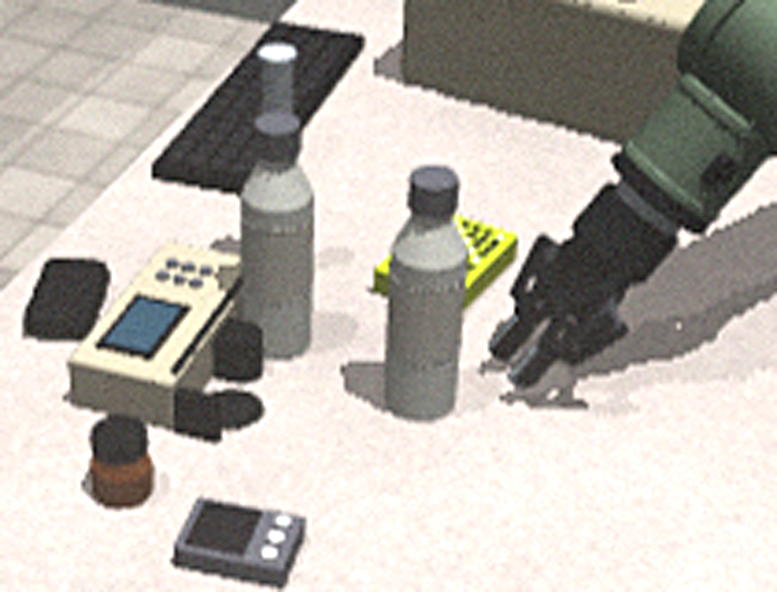

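View pics/top2.png

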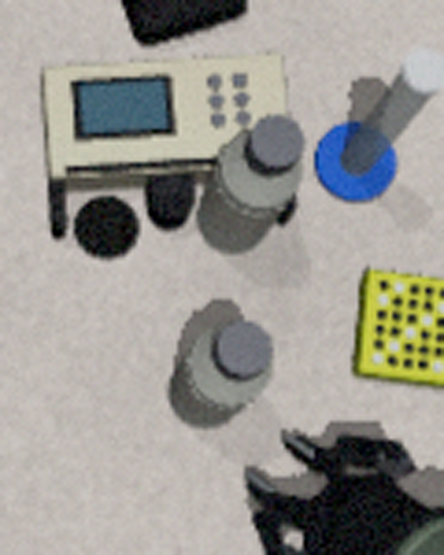

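apply_moves([
  {"travel": [-0.012, 0, 0.0095], "twist": [0, 0, 0], "claw": 0.034},
  {"travel": [-0.022, 0, 0.0175], "twist": [0, 0, 0], "claw": 0.034},
  {"travel": [-0.028, 0, 0.0225], "twist": [0, 0, 0], "claw": 0.034},
  {"travel": [-0.032, 0, 0.0255], "twist": [0, 0, 0], "claw": 0.034},
  {"travel": [-0.036, 0, 0.0285], "twist": [0, 0, 0], "claw": 0.034},
  {"travel": [-0.04, 0, 0.0315], "twist": [0, 0, 0], "claw": 0.034},
  {"travel": [-0.044, 0, 0.0345], "twist": [0, 0, 0], "claw": 0.034},
  {"travel": [-0.048, 0, 0.038], "twist": [0, 0, 0], "claw": 0.034},
  {"travel": [-0.052, 0, 0.041], "twist": [0, 0, 0], "claw": 0.034},
  {"travel": [-0.052, 0, 0.041], "twist": [0, 0, 0], "claw": 0.034},
])

```text
clock: 9.65
position: [0.5407, -0.0068, 0.017]
tool_rot: [3.14, 0.666, -2.44]
force: [0.7, -0.1, -0.0]
grip_width: 0.034
```

```bash
cat > look.py <<'E'
import sys
from mv import *
from h import *
t=sys.argv[1]
for n in('side','top'):
  f=bot.grab_frame(n); x0,y0,x1,y1=(190,80,340+60,240) if n=='side' else (250,110,370,260)
  crop(f,x0,y0,x1,y1,3.7,f'pics/{n}{t}.png')
rel(np.zeros(3),np.eye(3))
E
python3 look.py 3
```

```text
now [ 0.5403 -0.0072  0.017 ] [ 3.14   0.666 -2.441] q [ 1.16  1.4  -1.4   2.24  1.87  0.72  1.03] F [-0.   0.1 -0.3] t 9.75 w 0.03400508235357093
goal [0. 0. 0.] travel [ 0.3316  0.3543 -0.2383] twist [  49.23 -134.55  -17.09]
```

View pics/side3.png

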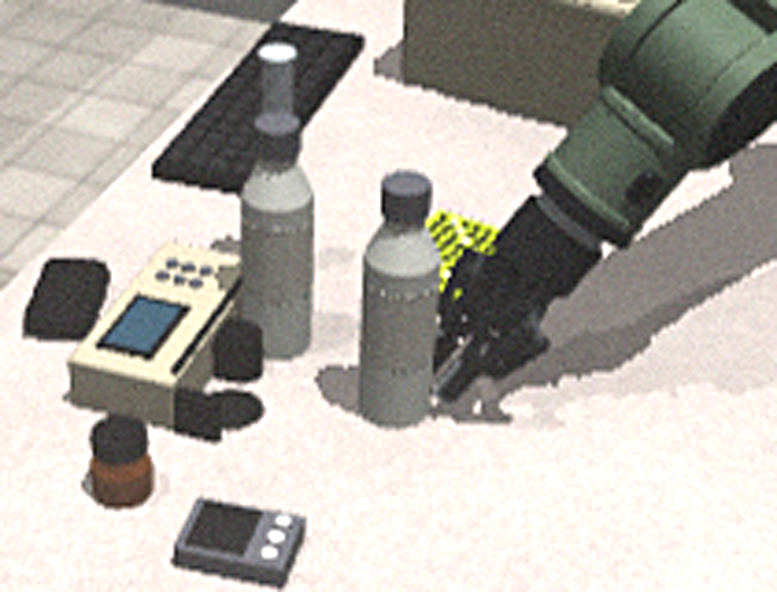

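View pics/top3.png

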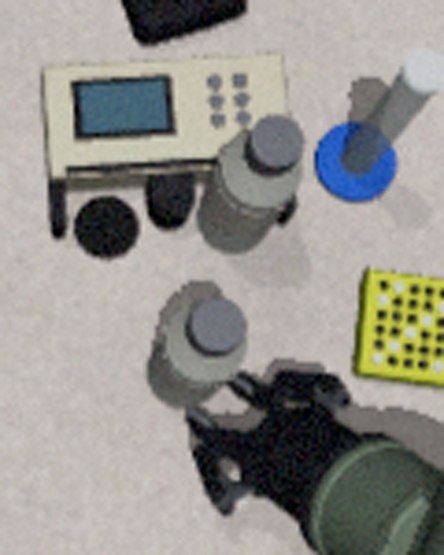

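```bash
cat > cap.py <<'E'
import sys
from h import *
import pickle
F=pickle.load(open('F0.pkl','rb'))
a=list(map(float,sys.argv[1:]))
t=(np.array(a[:2])+.5)/3.7-.5+[250,110]; s=(np.array(a[2:])+.5)/3.7-.5+[190,80]
print(unproj(F['top'],t,.215),unproj(F['side'],s,.215))
E
python3 cap.py 218 325 407 182
```

```text
[[0.56413517 0.01187941 0.215     ]] [[0.56318577 0.01082049 0.215     ]]
```

apply_moves([
  {"travel": [-0.004, 0, 0.0031], "twist": [0, 0, 0], "claw": 0.034},
  {"travel": [-0.008, 0, 0.0062], "twist": [0, 0, 0], "claw": 0.034},
  {"travel": [-0.012, 0, 0.0094], "twist": [0, 0, 0], "claw": 0.034},
  {"travel": [-0.016, 0, 0.0125], "twist": [0, 0, 0], "claw": 0.034},
  {"travel": [-0.02, 0, 0.0156], "twist": [0, 0, 0], "claw": 0.034},
  {"travel": [-0.024, 0, 0.0188], "twist": [0, 0, 0], "claw": 0.034},
  {"travel": [-0.028, 0, 0.0219], "twist": [0, 0, 0], "claw": 0.034},
  {"travel": [-0.032, 0, 0.025], "twist": [0, 0, 0], "claw": 0.034},
  {"travel": [-0.035, 0, 0.0274], "twist": [0, 0, 0], "claw": 0.034},
  {"travel": [-0.035, 0, 0.0274], "twist": [0, 0, 0], "claw": 0.034},
])

```text
clock: 10.75
position: [0.5746, 0.0218, 0.0172]
tool_rot: [3.14, 0.666, -2.44]
force: [-0.9, -1.2, -0.8]
grip_width: 0.0339
```

apply_moves([
  {"travel": [-0.004, 0, 0.0031], "twist": [0, 0, 0], "claw": 0.034},
  {"travel": [-0.008, 0, 0.0062], "twist": [0, 0, 0], "claw": 0.034},
  {"travel": [-0.012, 0, 0.0094], "twist": [0, 0, 0], "claw": 0.034},
  {"travel": [-0.016, 0, 0.0125], "twist": [0, 0, 0], "claw": 0.034},
  {"travel": [-0.02, 0, 0.0156], "twist": [0, 0, 0], "claw": 0.034},
  {"travel": [-0.024, 0, 0.0188], "twist": [0, 0, 0], "claw": 0.034},
  {"travel": [-0.028, 0, 0.0219], "twist": [0, 0, 0], "claw": 0.034},
  {"travel": [-0.03, 0, 0.0234], "twist": [0, 0, 0], "claw": 0.034},
  {"travel": [-0.03, 0, 0.0234], "twist": [0, 0, 0], "claw": 0.034},
])

```text
clock: 11.65
position: [0.6035, 0.0462, 0.0172]
tool_rot: [3.14, 0.666, -2.44]
force: [-0.2, 0.4, 0.1]
grip_width: 0.0339
```

```bash
python3 look.py 4
```

```text
now [0.6033 0.0459 0.0172] [ 3.14   0.666 -2.441] q [ 0.98  1.42 -1.41  2.12  1.89  0.77  0.96] F [ 0.7 -0.3 -0.3] t 11.75 w 0.03417066478555996
goal [0. 0. 0.] travel [ 0.3966  0.3544 -0.2891] twist [  49.22 -134.55  -17.08]
```

View pics/side4.png

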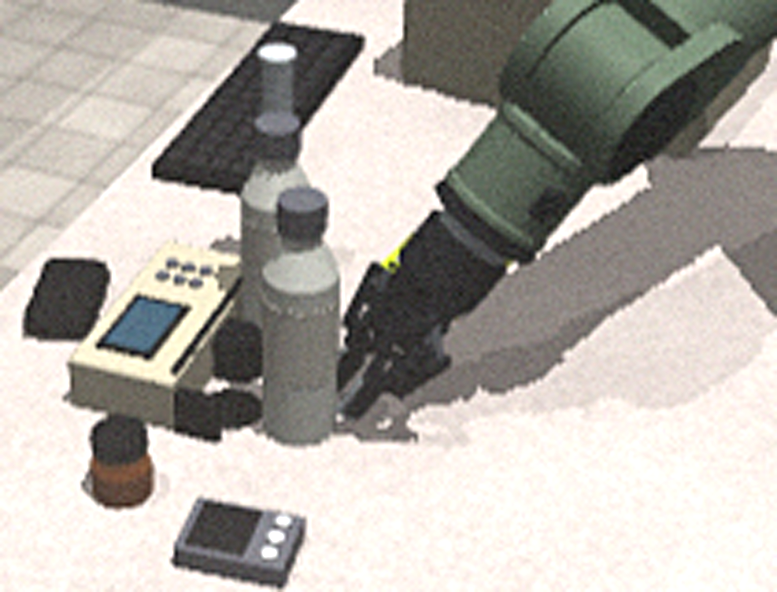

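View pics/top4.png

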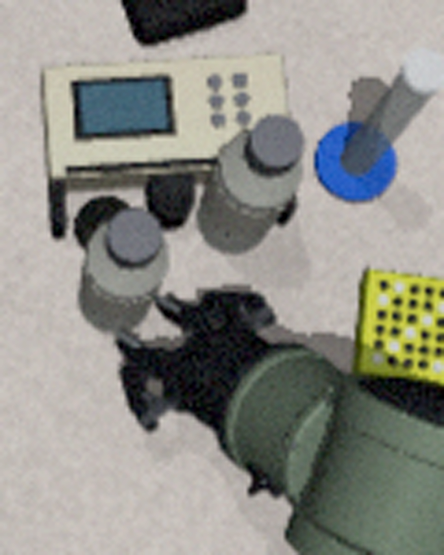

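```bash
python3 cap.py 134.5 236 302 197
python3 - <<'E'
from mv import *
b=(.627,.065)
tf(b,40,38,.06,.02)
tf(b,12,38,.06,.018)
tf(b,12,38,.03,.018)
E
```

```text
[[0.62620459 0.06508752 0.215     ]] [[0.62674908 0.06277786 0.215     ]]
now [0.6033 0.0459 0.0172] [ 3.14   0.666 -2.441] q [ 0.98  1.42 -1.41  2.12  1.89  0.77  0.96] F [ 0.7 -0.3 -0.3] t 11.75 w 0.03417066478555996
goal [0.581  0.0264 0.02  ] travel [ 0.0216 -0.0005 -0.0205] twist [0.17 0.14 0.13]
now [0.6033 0.0459 0.0172] [ 3.14   0.666 -2.441] q [ 0.98  1.42 -1.41  2.12  1.89  0.77  0.96] F [ 0.7 -0.3 -0.3] t 11.75 w 0.03417066478555996
goal [0.5683 0.0525 0.018 ] travel [ 0.0172  0.0277 -0.0145] twist [17.43  0.12 22.17]
now [0.6033 0.0459 0.0172] [ 3.14   0.666 -2.441] q [ 0.98  1.42 -1.41  2.12  1.89  0.77  0.96] F [ 0.7 -0.3 -0.3] t 11.75 w 0.03417066478555996
goal [0.5977 0.0588 0.018 ] travel [-0.0036  0.0135  0.0018] twist [17.43  0.12 22.17]
```

apply_moves([
  {"travel": [0.011, 0, -0.01], "twist": [0, 0, 0], "claw": 0.034},
  {"travel": [0.022, 0, -0.02], "twist": [0, 0, 0], "claw": 0.034},
  {"travel": [0.026, 0, -0.024], "twist": [0, 0, 0], "claw": 0.034},
  {"travel": [0.026, 0, -0.024], "twist": [0, 0, 0], "claw": 0.034},
])

```text
clock: 12.15
position: [0.5763, 0.0224, 0.02]
tool_rot: [3.141, 0.665, -2.442]
force: [0.4, -0.4, -0.6]
grip_width: 0.0343
```

Run:
```python
from mv import *
tf((.6265,.0642),16,36,.065,.018)
```

```text
now [0.5763 0.0224 0.02  ] [ 3.141  0.665 -2.442] q [ 1.06  1.4  -1.41  2.18  1.88  0.75  0.98] F [ 0.4 -0.4 -0.6] t 12.15 w 0.0342958853777939
goal [0.564  0.0463 0.018 ] travel [-0.0034  0.0262  0.0053] twist [14.58  2.08 19.24]
```

apply_moves([
  {"travel": [-0.001, 0.007, 0.001], "twist": [3.6, 0.5, 4.8], "claw": 0.034},
  {"travel": [-0.002, 0.013, 0.0025], "twist": [7.2, 1, 9.6], "claw": 0.034},
  {"travel": [-0.0025, 0.02, 0.004], "twist": [10.9, 1.5, 14.4], "claw": 0.034},
  {"travel": [-0.0034, 0.026, 0.0053], "twist": [14.6, 2, 19.2], "claw": 0.034},
  {"travel": [-0.0034, 0.026, 0.0053], "twist": [14.6, 2, 19.2], "claw": 0.034},
  {"travel": [-0.0034, 0.026, 0.0053], "twist": [14.6, 2, 19.2], "claw": 0.034},
])

```text
clock: 12.75
position: [0.5644, 0.0478, 0.0179]
tool_rot: [-3.141, 0.63, -2.857]
force: [0.8, 0.2, 0.5]
grip_width: 0.0337
```

```bash
python3 look.py 5
python3 - <<'E'
from mv import *
tf((.6265,.0642),16,36,.031,.018)
tf((.685,.0685),16,36,.031,.018)
E
```

```text
now [0.5645 0.0463 0.0178] [-3.141  0.63  -2.86 ] q [ 0.86  1.43 -1.45  2.31  2.17  1.18  0.23] F [-0.3  0.2 -1. ] t 12.85 w 0.033525554286587225
goal [0. 0. 0.] travel [ 0.4592  0.1124 -0.3126] twist [  20.24 -142.71   -6.56]
now [0.5645 0.0463 0.0178] [-3.141  0.63  -2.86 ] q [ 0.86  1.43 -1.45  2.31  2.17  1.18  0.23] F [-0.3  0.2 -1. ] t 12.85 w 0.033525554286587225
goal [0.5967 0.0557 0.018 ] travel [-0.0272  0.      0.0196] twist [0.06 0.08 0.13]
now [0.5645 0.0463 0.0178] [-3.141  0.63  -2.86 ] q [ 0.86  1.43 -1.45  2.31  2.17  1.18  0.23] F [-0.3  0.2 -1. ] t 12.85 w 0.033525554286587225
goal [0.6552 0.06   0.018 ] travel [-0.0735 -0.0121  0.0534] twist [0.06 0.08 0.13]
```

View pics/top5.png

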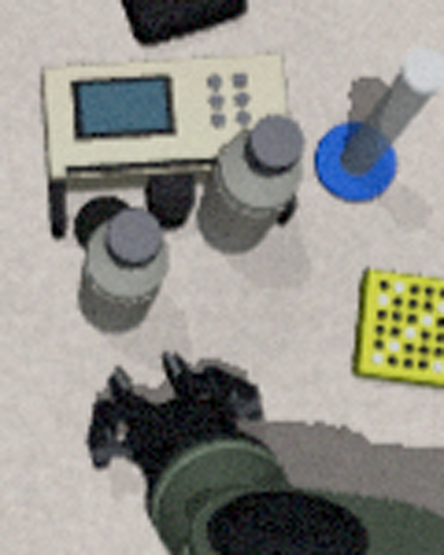

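apply_moves([
  {"travel": [-0.012, 0, 0.0087], "twist": [0, 0, 0], "claw": 0.034},
  {"travel": [-0.021, 0, 0.0152], "twist": [0, 0, 0], "claw": 0.034},
  {"travel": [-0.025, 0, 0.018], "twist": [0, 0, 0], "claw": 0.034},
  {"travel": [-0.0285, -0.0003, 0.0205], "twist": [0, 0, 0], "claw": 0.034},
  {"travel": [-0.032, -0.0012, 0.0231], "twist": [0, 0, 0], "claw": 0.034},
  {"travel": [-0.0355, -0.0021, 0.0257], "twist": [0, 0, 0], "claw": 0.034},
  {"travel": [-0.039, -0.003, 0.0282], "twist": [0, 0, 0], "claw": 0.034},
  {"travel": [-0.0425, -0.004, 0.0308], "twist": [0, 0, 0], "claw": 0.034},
  {"travel": [-0.0455, -0.0048, 0.033], "twist": [0, 0, 0], "claw": 0.034},
  {"travel": [-0.0455, -0.0048, 0.033], "twist": [0, 0, 0], "claw": 0.034},
])

```text
clock: 13.85
position: [0.62, 0.0577, 0.0181]
tool_rot: [-3.141, 0.63, -2.861]
force: [-0.5, -0.7, 0.3]
grip_width: 0.0341
```

```bash
python3 look.py 6
python3 - <<'E'
from mv import *
tf((.685,.0685),16,36,.031,.018)
E
```

```text
now [0.6196 0.0577 0.018 ] [-3.141  0.63  -2.861] q [ 0.81  1.43 -1.45  2.18  2.13  1.14  0.3 ] F [ 0.1 -0.4  0.5] t 13.95 w 0.03379646170075443
goal [0. 0. 0.] travel [ 0.5046  0.116  -0.3455] twist [  20.15 -142.71   -6.55]
now [0.6196 0.0577 0.018 ] [-3.141  0.63  -2.861] q [ 0.81  1.43 -1.45  2.18  2.13  1.14  0.3 ] F [ 0.1 -0.4  0.5] t 13.95 w 0.03379646170075443
goal [0.6552 0.06   0.018 ] travel [-0.0282 -0.0077  0.0206] twist [0.03 0.09 0.06]
```

View pics/top6.png

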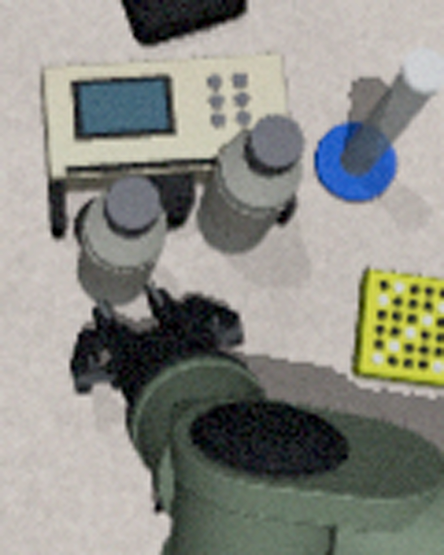

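View pics/side6.png

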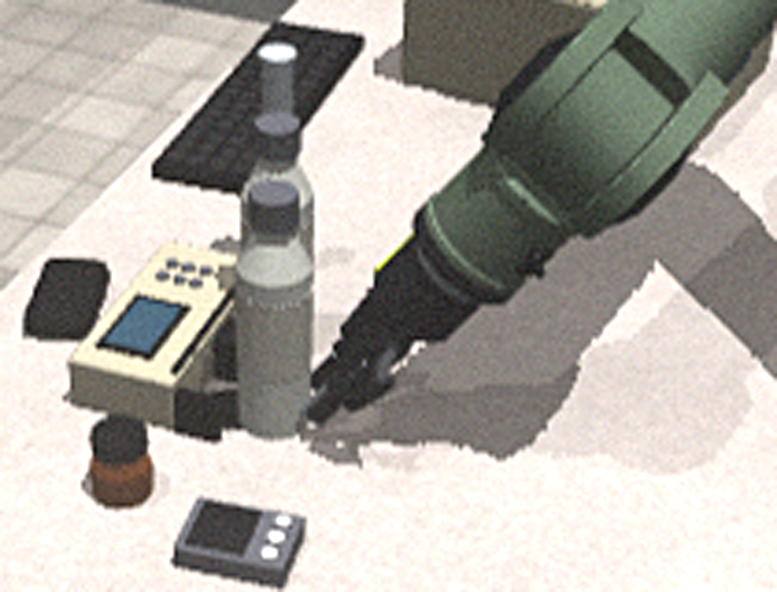

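```bash
python3 cap.py 134 203.5 273.5 191; python3 cap.py 275 142 278 123
```

```text
[[0.64877833 0.06456033 0.215     ]] [[0.64951622 0.06337581 0.215     ]]
[[ 0.68998768 -0.03328617  0.215     ]] [[ 0.68872317 -0.03453975  0.215     ]]
```

apply_moves([
  {"travel": [-0.0035, -0.0004, 0.0025], "twist": [0, 0, 0], "claw": 0.034},
  {"travel": [-0.007, -0.0008, 0.0051], "twist": [0, 0, 0], "claw": 0.034},
  {"travel": [-0.0105, -0.0014, 0.0076], "twist": [0, 0, 0], "claw": 0.034},
  {"travel": [-0.014, -0.002, 0.0102], "twist": [0, 0, 0], "claw": 0.034},
  {"travel": [-0.0175, -0.0028, 0.0127], "twist": [0, 0, 0], "claw": 0.034},
  {"travel": [-0.021, -0.0036, 0.0153], "twist": [0, 0, 0], "claw": 0.034},
  {"travel": [-0.024, -0.0042, 0.0174], "twist": [0, 0, 0], "claw": 0.034},
  {"travel": [-0.024, -0.0042, 0.0174], "twist": [0, 0, 0], "claw": 0.034},
])

```text
clock: 14.75
position: [0.6496, 0.062, 0.0182]
tool_rot: [-3.141, 0.63, -2.861]
force: [0.3, 0.7, -0.2]
grip_width: 0.0341
```

```bash
python3 look.py 7
```

```text
now [0.6492 0.0619 0.0182] [-3.141  0.63  -2.861] q [ 0.78  1.43 -1.44  2.11  2.11  1.11  0.34] F [ 0.1 -0.5  0.1] t 14.85 w 0.03394701191574222
goal [0. 0. 0.] travel [ 0.5287  0.1202 -0.363 ] twist [  20.15 -142.7    -6.56]
```

View pics/top7.png

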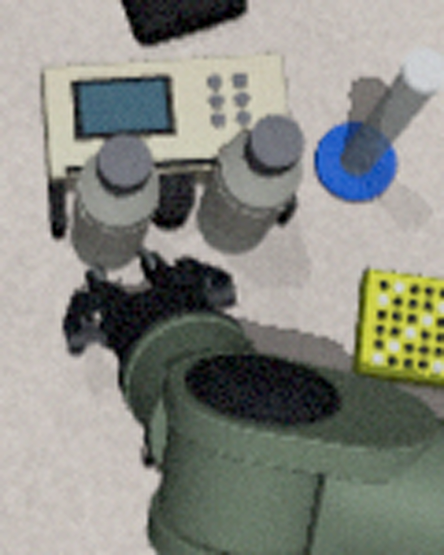

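View pics/side7.png

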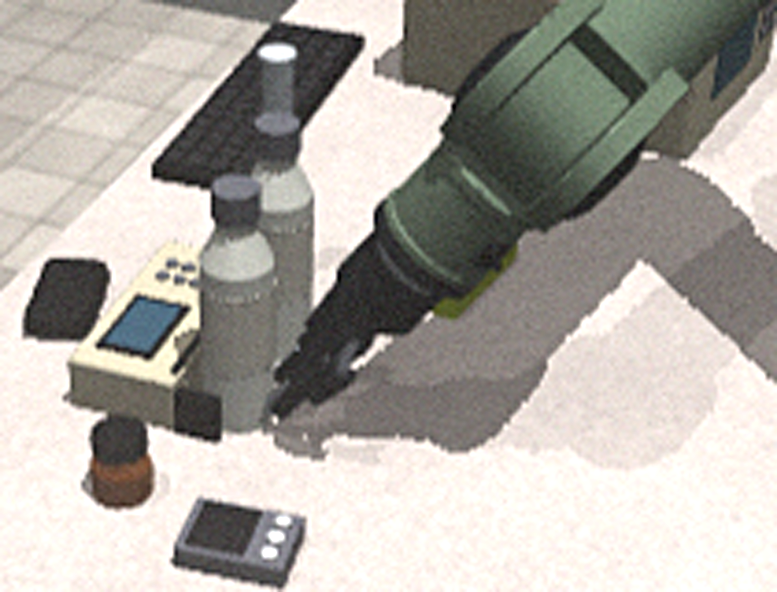

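apply_moves([
  {"travel": [-0.0008, -0.0002, 0.0006], "twist": [0, 0, 0], "claw": 0.034},
  {"travel": [-0.0016, -0.0004, 0.0012], "twist": [0, 0, 0], "claw": 0.034},
  {"travel": [-0.0024, -0.0006, 0.0017], "twist": [0, 0, 0], "claw": 0.034},
  {"travel": [-0.0032, -0.0008, 0.0023], "twist": [0, 0, 0], "claw": 0.034},
  {"travel": [-0.004, -0.001, 0.0029], "twist": [0, 0, 0], "claw": 0.034},
  {"travel": [-0.004, -0.001, 0.0029], "twist": [0, 0, 0], "claw": 0.034},
])

```text
clock: 15.45
position: [0.6542, 0.0624, 0.0182]
tool_rot: [-3.142, 0.63, -2.861]
force: [-0.6, -0.4, 0.2]
grip_width: 0.0338
```

```bash
python3 cap.py 124.5 162 237 185;python3 look.py 8
```

```text
[[0.67802314 0.06990078 0.215     ]] [[0.67800767 0.06639843 0.215     ]]
now [0.6542 0.0624 0.0182] [-3.142  0.63  -2.861] q [ 0.78  1.43 -1.44  2.1   2.11  1.1   0.35] F [-1.4 -0.2  0.6] t 15.55 w 0.03413958177316266
goal [0. 0. 0.] travel [ 0.5326  0.1212 -0.3658] twist [  20.16 -142.71   -6.56]
```

View pics/top8.png

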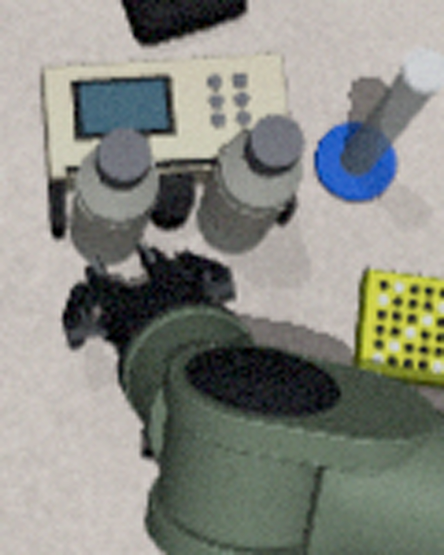

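apply_moves([
  {"travel": [-0.0008, -0.0002, 0.0006], "twist": [0, 0, 0], "claw": 0.034},
  {"travel": [-0.0016, -0.0004, 0.0012], "twist": [0, 0, 0], "claw": 0.034},
  {"travel": [-0.0016, -0.0004, 0.0012], "twist": [0, 0, 0], "claw": 0.034},
])

```text
clock: 15.85
position: [0.6563, 0.0625, 0.0181]
tool_rot: [-3.142, 0.63, -2.861]
force: [-1.7, -1.0, 0.4]
grip_width: 0.034
```

apply_moves([
  {"travel": [-0.0008, -0.0002, 0.0006], "twist": [0, 0, 0], "claw": 0.034},
  {"travel": [-0.0008, -0.0002, 0.0006], "twist": [0, 0, 0], "claw": 0.034},
])

```text
clock: 16.05
position: [0.6573, 0.0626, 0.0181]
tool_rot: [-3.141, 0.63, -2.861]
force: [-1.7, -0.0, 0.4]
grip_width: 0.0344
```

apply_moves([
  {"travel": [-0.0008, -0.0002, 0.0006], "twist": [0, 0, 0], "claw": 0.034},
  {"travel": [-0.0008, -0.0002, 0.0006], "twist": [0, 0, 0], "claw": 0.034},
])

```text
clock: 16.25
position: [0.658, 0.0627, 0.018]
tool_rot: [-3.142, 0.629, -2.861]
force: [-5.7, -0.3, 1.4]
grip_width: 0.034
```

apply_moves([
  {"travel": [-0.0008, -0.0002, 0.0006], "twist": [0, 0, 0], "claw": 0.034},
  {"travel": [-0.0008, -0.0002, 0.0006], "twist": [0, 0, 0], "claw": 0.034},
])

```text
clock: 16.45
position: [0.6585, 0.0629, 0.0178]
tool_rot: [3.142, 0.629, -2.86]
force: [-11.8, -3.6, 5.1]
grip_width: 0.0345
```

```bash
python3 look.py 9
```

```text
now [0.6584 0.0629 0.0178] [ 3.142  0.629 -2.86 ] q [ 0.77  1.43 -1.44  2.08  2.1   1.1   0.36] F [-12.   -2.2   5.5] t 16.55 w 0.03403195796877395
goal [0. 0. 0.] travel [ 0.5362  0.1223 -0.3678] twist [  20.21 -142.78   -6.57]
```

View pics/top9.png

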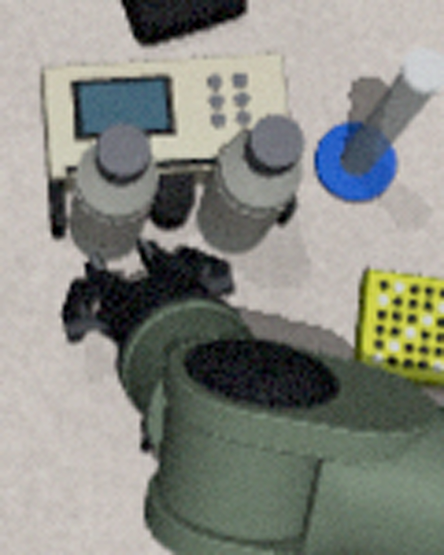

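View pics/side9.png

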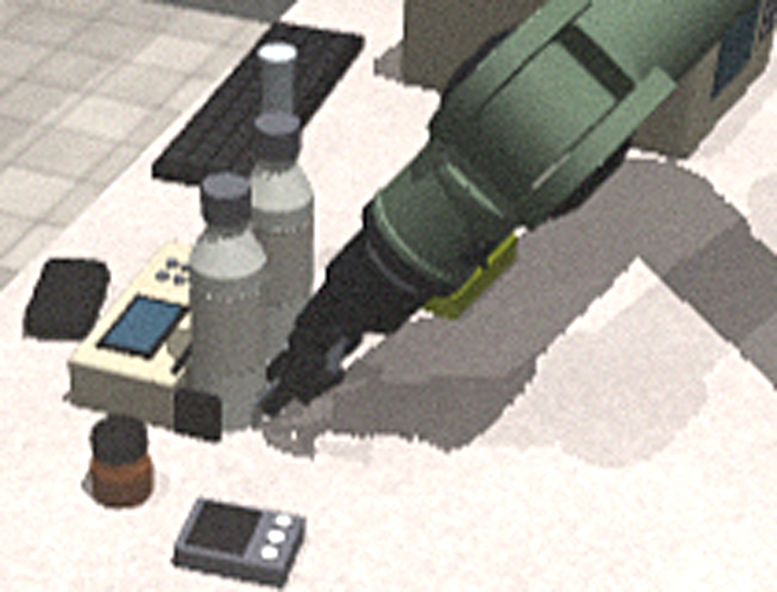

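apply_moves([
  {"travel": [0.0024, 0.0006, -0.0018], "twist": [0, 0, 0], "claw": 0.034},
  {"travel": [0.006, 0.0017, -0.0044], "twist": [0, 0, 0], "claw": 0.034},
  {"travel": [0.016, 0.0046, -0.0116], "twist": [0, 0, 0], "claw": 0.034},
  {"travel": [0.032, 0.009, -0.023], "twist": [0, 0, 0], "claw": 0.034},
  {"travel": [0.05, 0.014, -0.0363], "twist": [0, 0, 0], "claw": 0.034},
  {"travel": [0.07, 0.014, -0.051], "twist": [0, 0, 0], "claw": 0.034},
  {"travel": [0.07, 0.014, -0.051], "twist": [0, 0, 0], "claw": 0.034},
  {"travel": [0.07, 0.014, -0.051], "twist": [0, 0, 0], "claw": 0.034},
])

```text
clock: 17.35
position: [0.5724, 0.052, 0.0182]
tool_rot: [-3.141, 0.63, -2.861]
force: [0.7, -0.4, -0.2]
grip_width: 0.034
```

```bash
python3 look.py 10; python3 -c "
import cv2
from workcell import bot
cv2.imwrite('pics/t11.png',bot.grab_frame('top')['frame'])"
```

```text
now [0.5729 0.0522 0.0182] [-3.141  0.63  -2.862] q [ 0.84  1.42 -1.44  2.29  2.16  1.17  0.22] F [-0.1  0.   0.4] t 17.45 w 0.034263329203113216
goal [0. 0. 0.] travel [ 0.4672  0.1081 -0.3183] twist [  20.11 -142.69   -6.54]
```

View pics/top10.png

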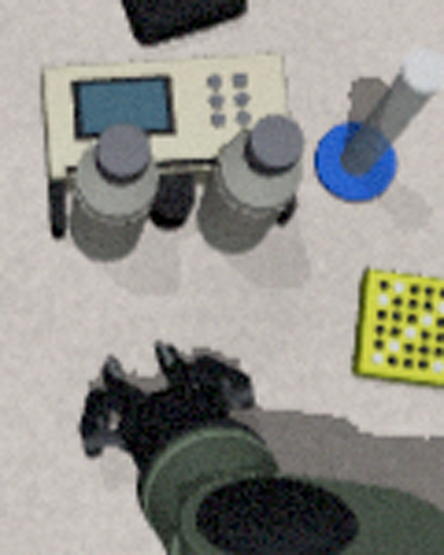

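View pics/side10.png

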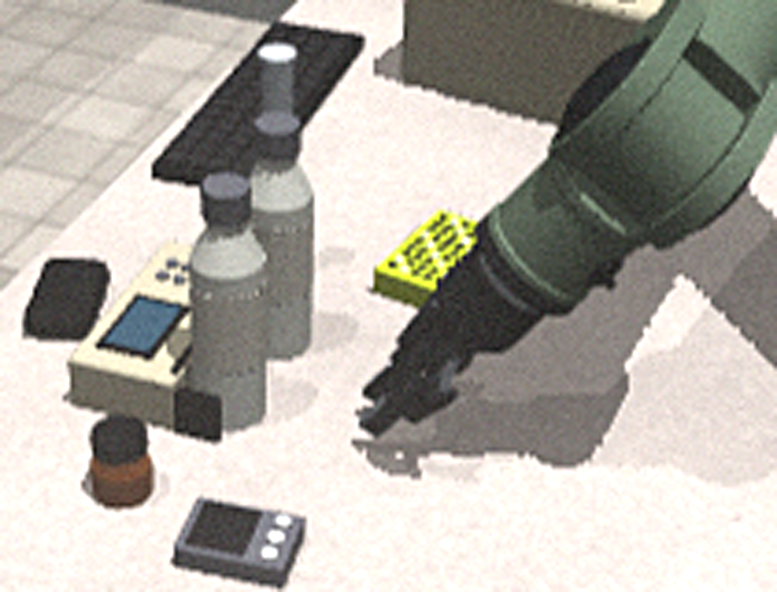

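View pics/t11.png

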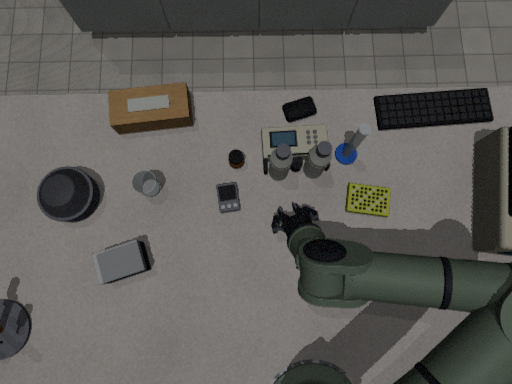

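```bash
python3 cap.py 124 151.5 227.5 183
python3 - <<'E'
from workcell import bot
s=bot.observe(); print(s['clock'],s['force']); print(bot.job_done())
E
```

```text
[[0.6854466  0.06996642 0.215     ]] [[0.68574814 0.06660595 0.215     ]]
17.5 [-0.14102655  0.77194185 -0.09955441]
the job is handed in; nothing more can be done
None
```

The bottle now stands upright in the dock's empty bay, against the back stop, and I handed the job in at 17.5 s. I pushed it low with both fingertips, the gripper tilted about 37°. First it went diagonally to line up with the bay, then straight in.

**Against the stop:** over the last millimetre or so of the push, the force rose from about 2 N to 12 N while the fingertips hardly moved. I took that as the back stop. I then backed the fingers off about 85 mm, and the force fell to zero within noise.

**Position:** the final pictures put the bottle's centre at about (0.6855, 0.068). My estimate of the bay seat is (0.684, 0.0675–0.069). The two cameras disagree by about 3 mm sideways, which is roughly their calibration error.

**Other objects:** in the pictures, the parked bottle and everything else on the bench look unmoved.

**Arm setup:** my first tilted approach ran into two wrist-joint limits while clear of everything, so I swung the wrist to another configuration before touching the bottle.

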